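# Rebuild the steriliser's water filter

## Task

Rebuild the washed water filter on its filter head: thread the thick spacer ring onto the upright post first, then every one of the thin filter discs lying there, then the stemmed cap, each resting flat on the one below. Then swing the clamp arm over against its stop and turn the knurled thumbscrew clockwise until its sprung foot bears firmly on the cap: stop once the resistance rises, before the foot is pushed all the way in. Leave the bottle, jar and dish beside the work where they are.

Things in the scene. Friction and masses are not known exactly. Their poses are not given: they have to be found in the camera images.
- seat (a point): Centre of the round steel seat (68 mm wide) of the filter head, at its upper face, 22 mm above the desk; the axis of the post. The head is fixed to the desk and is a grey slab 225 x 110 x 18 mm, reaching 68 mm in front of the post and 157 mm behind it; its own x axis points from the post to the column. From the seat rises the vertical steel post, 20 mm thick, tapering over its top 17 mm to a 10 mm tip; the tip is 59 mm above the seat.
- column (a point): Axis of the steel column on which the clamp arm swings, 115 mm behind the post (head +x); point at mid height of the arm, 129 mm above the desk. The column is 24 mm thick; the arm's hub on it is 38 mm wide and 16 mm high.
- spacer_mid (a point): Centre (half-way up) of the loose spacer, a steel ring 60 mm across and 20 mm high with dark slots round its side and a 24 mm hole; the same either way up.
- disc_0_mid (a point): Centre (half-way up) of a loose filter disc, a flat grey ring with radial grooves, 60 mm across, 8 mm thick, 24 mm hole; the same either way up. There are 2 to 4 such discs, all alike; None if this one is absent.
- disc_1_mid (a point): Centre (half-way up) of a loose filter disc, a flat grey ring with radial grooves, 60 mm across, 8 mm thick, 24 mm hole; the same either way up. There are 2 to 4 such discs, all alike; None if this one is absent.
- disc_2_mid (a point): Centre (half-way up) of a loose filter disc, a flat grey ring with radial grooves, 60 mm across, 8 mm thick, 24 mm hole; the same either way up. There are 2 to 4 such discs, all alike; None if this one is absent.
- disc_3_mid (a point): Centre (half-way up) of a loose filter disc, a flat grey ring with radial grooves, 60 mm across, 8 mm thick, 24 mm hole; the same either way up. There are 2 to 4 such discs, all alike; None if this one is absent.
- cap_mid (a point): Centre (half-way up) of the loose cap, a grey plastic part 32 mm high: a flange 60 mm across and 8 mm thick below, and on it a round stem 38 mm across and 24 mm high with a closed top to grip; from below a 24 mm hole goes 26 mm up into it. z points from flange to stem; it stands on its flange.
- clamp_arm (a joint): Swing of the aluminium clamp arm (a level bar 22 mm wide, 16 mm high, its underside 121 mm above the desk) about the column, rad: 0 = closed, against its stop, thumbscrew exactly over the post; it grows as the arm swings anticlockwise seen from above, to at most 1.6; starts open at 1.1 to 1.55. It stays where it is left (friction 0.12 N m).
- handle_peg (a point): Middle of the upright black round handle peg on the arm's free end, 16 mm thick and 19 mm high, standing on the arm's upper face (137 mm above the desk), 165 mm from the column's axis and 50 mm beyond the thumbscrew's axis.
- knob (a point): Middle of the knurled black thumbscrew knob on the arm, 39 mm across and 26 mm high, on a vertical axis 115 mm from the column's axis; it starts 191 mm above the desk and sinks as it is turned. Its turning friction is 0.10 N m.
- thumbscrew (a joint): Turn of the thumbscrew, rad; grows as it is turned clockwise seen from above and lowers the knob and foot by 20 mm per full turn (3.18 mm per rad); range 0 to 12.5, starts at 0 to 0.5. It stays where it is left.
- foot_face (a point): Centre of the underside of the thumbscrew's sprung steel pressure foot (a disc 20 mm across below the arm); 111 mm above the desk at thumbscrew 0 when not pressed in. The cap's top stands 90, 98 or 106 mm above the desk on 2, 3 or 4 discs.
- foot (a joint): How far the sprung foot is pushed up into the end of the thumbscrew, m: 0 = free, full travel 0.008; spring 3 N at first touch and 3 N more for each mm. It bears firmly from 0.0015 on and must stay under 0.0075.
- amber: Bystander: brown glass bottle, 42 mm wide, 85 mm tall; origin at the centre of its underside. Leave alone.
- jar: Bystander: small brown jar with a black lid, 44 mm wide, 52 mm tall; origin at the centre of its underside. Leave alone.
- dish: Bystander: shallow steel kidney dish, 70 x 169 x 16 mm; origin at the centre of its underside. Leave alone.

How it is judged (in metres and radians):
On the way, in this order (a step that is already met when the one before it is completed fails the run):
1. the spacer is on the post, flat on the seat (horizontal distance between spacer_mid and seat below 0.004 m and z of spacer_mid in the frame of seat between 0.008 and 0.0125 m), for 0.2 s.
2. all the discs present are on the post, above the spacer (all of step 1 and horizontal distance between each of disc_0_mid, disc_1_mid, disc_2_mid, disc_3_mid and seat below 0.004 m and z of disc_0_mid in the frame of seat between 0.0215 and 0.051 m and z of disc_1_mid in the frame of seat between 0.0215 and 0.051 m and z of disc_2_mid in the frame of seat between 0.0215 and 0.051 m and z of disc_3_mid in the frame of seat between 0.0215 and 0.051 m), for 0.2 s.
3. the cap is on the post, upright, above all the discs (all of step 2 and horizontal distance between cap_mid and seat below 0.004 m and z of cap_mid in the frame of seat between 0.049 and 0.0705 m and angle between cap_mid's own z axis and vertical below 0.1 rad and z of each of disc_0_mid, disc_1_mid, disc_2_mid, disc_3_mid in the frame of cap_mid below -0.017 m), for 0.2 s.
4. the clamp arm is closed over the loaded post (all of step 3 and value of joint clamp_arm below 0.06 rad), for 0.2 s.
At the end, for the whole second after the job is handed in: Spacer flat on the seat, all discs above it, upright cap on top, all threaded on the post (centres within 4 mm of its axis); clamp arm within 0.06 rad of its stop; sprung foot pressing on the cap with over 3 N, pushed in by 1.5 to 7.5 mm; all at rest (all of step 4 and value of joint foot between 0.0015 and 0.0075 m and contact force between foot and cap above 3 N and linear speed of cap below 0.01 m/s); the robot touches nothing.
It fails at once if the thumbscrew is overtightened: its sprung foot is pushed in to the end (over 7.5 mm) (value of joint foot above 0.0075 m).
It fails at once if the brown bottle beside the work is displaced by more than 3 cm (distance of amber from where it was at the start of the episode above 0.03 m).
It fails at once if the brown jar beside the work is displaced by more than 3 cm (distance of jar from where it was at the start of the episode above 0.03 m).
It fails at once if the kidney dish beside the work is displaced by more than 3 cm (distance of dish from where it was at the start of the episode above 0.03 m).
Of disc_0, disc_1, disc_2, disc_3 only 2 to 4 are there at a start; the rules pass over those that are not, and their reading is None.
At some moment in a run one of spacer, disc_0, disc_1, disc_2, disc_3, cap may be knocked a few centimetres aside while the robot is not near it.
Once in a run the grip may slacken for a moment while it holds something.
It also fails if it takes over 210 s, if anything falls off the work surface, if the arm or the gripper's body presses on something with over 40 N, if the wrist force passes 120 N, or if a joint passes its speed limit or range.

## Robot

A 7-joint arm with a two-finger parallel gripper is mounted at the origin on a cart in front of the work surface, level with it; the furniture and walls round the work are solid. World frame = base frame: x ahead of the robot, y to its left, z up, the work surface at z = 0. Lengths are in m, angles in degrees, forces in N, time in s.
With the tool pointing down it reaches from about 0.35 to 0.9 m from the base axis. Payload 19.9 kg.
Tool frame: the origin (TCP) lies on the centre line of the jaws, within the pads' length; the fingertips stand 19 mm ahead of it and the grasp point (between the pads) is the TCP; z points along the fingers, y is the line along which they close (so a half turn about z gives the same grasp; the last joint's range is limited). The gripper opens to 85 mm and grips with 20 to 120 N. Pads are 22 mm wide; open, the fingers measure 114 mm over their backs; the gripper's body (76 mm by 85 mm) begins 54 mm behind the grasp point. The pads swing forward as they close: fully open they stand 13 mm farther back than shut.
Start: joints at [71.133, 23.915, -0.59, 92.452, 0.269, 63.638, -3.037], TCP at [0.177, -0.599, 0.25] pointing down, gripper open.
Joint ranges: [-161.28, 161.28], [-22.2, 115.67], [-73.04, 71.86], [3.21, 147.25], [-68.34, 248.33], [10.77, 114.83], [-161.83, 161.83]. Speed limits (degrees/s): [108.29, 108.29, 136.94, 136.94, 172.46, 172.46, 172.46].

## Interface

Orientations are given as [roll, pitch, yaw] about the fixed x, y, z axes, in that order (R = Rz(yaw) Ry(pitch) Rx(roll)).
In Python, from rig import * gives the robot as it stands. Calls block until the motion is done:
- move_to(position, orientation): joint-space move of the TCP to a pose.
- movel(position, rotation=None, feed=0.15, f_stop=None): straight line of the TCP; rotation=None keeps the orientation; feed is the mean speed in m/s. With f_stop (N) it stops when the force on the tool has changed by that much, and returns True; else False.
- goto_joints(angles): joint-space move.
- command_gripper(opening): finger opening in m; the grip force is fixed at half the most; returns when the fingers have stopped.
- wait(seconds).
- inverse_kinematics(position, orientation): joint angles nearest the present ones, or None.
- observe(): the state.
- get_image(name): name is "side" or "top" or "wrist"; returns a dict with "img" (400x640x3 uint8, red, green, blue), "camera_matrix" (3x3 intrinsics, pixels), "k1" (the pictures are not rectified: a ray, as slopes to the right and down, at radius r is drawn at 1 + k1 r^2 times it, then the intrinsics apply), "origin" and "orientation" of the camera in the world; the wrist camera has in their place "mount" (4x4, takes a point from camera to tool coordinates, whose origin is the TCP and whose axes are the flange's). Camera axes: x right, y down, z forward; pixel columns grow to the right and rows downward; lengths in m; the calibration is good to about 2 mm. A picture is of the moment at which its call begins: read the wrist's pose just before it. There is no depth.
A pose or a line that the arm cannot do raises IKError and nothing moves.
- finish_job(): hands the job in; it is judged then, once.
The state is a dict: "t": time; "joint_positions": joint angles; "qd": joint speeds; "joint_torque": joint torques, N m; "position": TCP position; "ee_rot": TCP orientation; "wrist_force": force on the tool from outside, world axes, zero at the start; "wrist_torque": the same for the moment, N m; "gripper_width": finger opening in m; "grasp_force": force on a finger pad.
Only numpy, scipy, OpenCV 4.12 (cv2) and the standard library are available. Lean on these libraries where they do the work, as an engineer would, in place of code of your own. Each camera call takes 0.05 s, during which the arm holds its last target. There are 200 camera calls.

## Working session

There is one attempt and no reset: what is moved stays moved. The work goes in short steps, each a Python script; the robot and the scene stay as the last script left them, time stands still between calls to the robot, and variables do not carry over. Pictures are saved under pics/ and viewed, at most 14 in all, crops included, and the job is handed in when it is done.

```bash
ls; mkdir -p pics; python3 - <<'E'
from rig import *
import cv2
s=observe();print(s)
for n in("top","side"):
    d=get_image(n);cv2.imwrite(f"pics/{n}0.png",d["img"][:,:,::-1]);print({k:v for k,v in d.items() if k!="img"})
E
```

```text
pics
{'t': 0.0, 'joint_positions': array([71.13067371, 23.94846335, -0.59026632, 92.48614934,  0.27105457,
       63.63906211, -3.03755375]), 'qd': array([-0.04274168, -0.01142918, -0.03152613, -0.03592324,  0.00385502,
       -0.01628141, -0.01946889]), 'joint_torque': array([-6.21331383e-04, -8.64459085e+01,  6.78399224e-01, -4.34905708e+01,
        1.90361490e-02,  7.49511702e-03,  2.36292829e-05]), 'position': array([ 0.17730882, -0.59897225,  0.24965107]), 'ee_rot': array([-1.79927969e+02,  6.94908712e-03,  1.64918908e+01]), 'wrist_force': array([-0.41711022,  0.54698767, -0.29253134]), 'wrist_torque': array([-0.03930398,  0.0028822 ,  0.00917276]), 'grasp_force': 0.0, 'gripper_width': 0.0853251644737312}
{'camera_matrix': array([[386.67218744,   0.        , 314.05884101],
       [  0.        , 386.67218744, 197.07267113],
       [  0.        ,   0.        ,   1.        ]]), 'k1': -0.07064240971716258, 'origin': array([0.37381354, 0.02951878, 1.08330345]), 'orientation': array([-165.50579635,   -0.33319718,  -96.25766208])}
{'camera_matrix': array([[447.12628213,   0.        , 317.78255975],
       [  0.        , 447.12628213, 197.99411773],
       [  0.        ,   0.        ,   1.        ]]), 'k1': 0.04036142838349777, 'origin': array([-0.05503971,  0.05295682,  1.18954948]), 'orientation': array([-148.3399675 ,    0.4069984 ,  -93.77328885])}
```

View pics/top0.png

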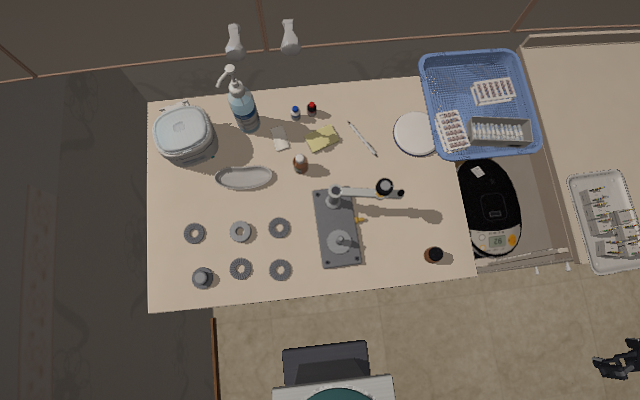

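View pics/side0.png

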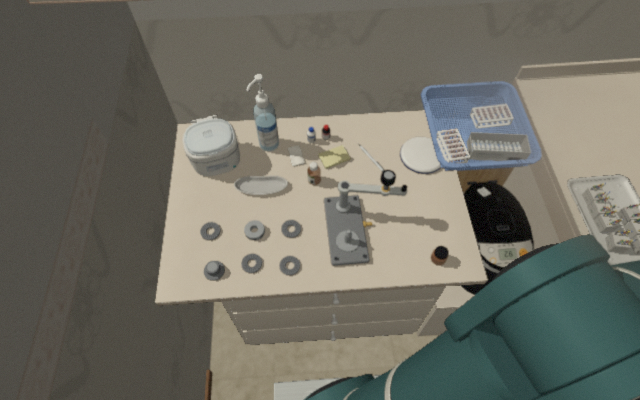

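Top view: four discs at about (194,233), (279,228), (241,269), (281,270); the spacer is at (241,231) and the cap at (202,278). Post is near (340,240), column (335,193), knob (384,187), peg (401,192). The bottle, jar and dish sit at (300,163), (434,255) and (244,177).

```bash
cat > h.py <<'E'
from rig import *
import numpy as np, cv2
from scipy.spatial.transform import Rotation as R
def cam(name):
    s=observe(); d=get_image(name)
    if name=="wrist":
        m=np.array(d["mount"]); Rt=R.from_euler("xyz",s["ee_rot"],degrees=True).as_matrix()
        d["o"]=s["position"]+Rt@m[:3,3]; d["R"]=Rt@m[:3,:3]
    else:
        d["o"]=np.array(d["origin"]); d["R"]=R.from_euler("xyz",d["orientation"],degrees=True).as_matrix()
    return d
def dist(d): return np.array([d["k1"],0,0,0,0],float)
def p2w(d,uv,z):
    K=np.array(d["camera_matrix"]); p=cv2.undistortPoints(np.array(uv,float).reshape(-1,1,2),K,dist(d)).reshape(-1,2)
    r=np.c_[p,np.ones(len(p))]@d["R"].T
    return d["o"]+r*((z-d["o"][2])/r[:,2])[:,None]
def w2p(d,P):
    q=(np.array(P,float).reshape(-1,3)-d["o"])@d["R"]
    return cv2.projectPoints(q,np.zeros(3),np.zeros(3),np.array(d["camera_matrix"]),dist(d))[0].reshape(-1,2)
def save(d,n): cv2.imwrite(f"pics/{n}.png",d["img"][:,:,::-1])
def blobs(d,z,lo=0.035,hi=0.08,val=150,sat=60):
    """dark/grey round blobs -> (world centre at height z, min-enclosing diameter)"""
    hsv=cv2.cvtColor(d["img"],cv2.COLOR_RGB2HSV)
    m=((hsv[...,1]<sat)&(hsv[...,2]<val)).astype(np.uint8)*255
    m=cv2.morphologyEx(m,cv2.MORPH_OPEN,np.ones((3,3)))
    out=[]
    for c in cv2.findContours(m,cv2.RETR_EXTERNAL,cv2.CHAIN_APPROX_NONE)[0]:
        if len(c)<20: continue
        w=p2w(d,c,z)[:,:2].astype(np.float32); (cx,cy),r=cv2.minEnclosingCircle(w)
        if lo<2*r<hi: out.append((cx,cy,2*r,*c.reshape(-1,2).mean(0)))
    return np.array(out)
E
python3 - <<'E'
from h import *
np.set_printoptions(precision=4,suppress=True)
d=cam("top")
for u in [(194,233),(241,231),(279,228),(202,278),(241,269),(281,270),(300,163),(434,255)]:
    print(u,d["img"][u[1]-8:u[1]+9:8,u[0]-8:u[0]+9:8].reshape(-1,3).tolist(), p2w(d,[u],.005))
print(d["img"][250,215])
print(blobs(d,.008))
print("seat",p2w(d,[(340,241)],.022),"col",p2w(d,[(335,193)],.14),"knob",p2w(d,[(384,186)],.2),"peg",p2w(d,[(401,192)],.156))
w=cam("wrist");save(w,"w0");print(w["mount"])
E
```

```text
(194, 233) [[176, 161, 145], [96, 93, 96], [148, 134, 118], [90, 89, 91], [180, 165, 148], [97, 95, 98], [169, 155, 140], [100, 99, 101], [112, 100, 88]] [[0.5824 0.342  0.005 ]]
(241, 231) [[134, 130, 125], [136, 134, 133], [159, 144, 128], [139, 137, 136], [116, 105, 92], [130, 128, 127], [130, 127, 125], [136, 135, 134], [122, 110, 97]] [[0.5741 0.2087 0.005 ]]
(279, 228) [[152, 140, 129], [91, 90, 93], [160, 146, 129], [91, 90, 92], [180, 164, 147], [88, 87, 90], [175, 161, 143], [98, 97, 99], [132, 119, 105]] [[0.5712 0.1011 0.005 ]]
(202, 278) [[174, 159, 143], [103, 102, 104], [70, 66, 64], [115, 113, 114], [133, 131, 130], [61, 61, 62], [152, 140, 127], [105, 103, 105], [104, 94, 83]] [[0.4547 0.3246 0.005 ]]
(241, 269) [[114, 110, 109], [84, 82, 85], [147, 133, 118], [86, 85, 88], [179, 164, 147], [86, 85, 88], [135, 125, 115], [103, 103, 103], [178, 163, 145]] [[0.4682 0.2156 0.005 ]]
(281, 270) [[103, 101, 102], [87, 85, 88], [166, 152, 135], [97, 96, 99], [179, 165, 147], [90, 89, 92], [126, 119, 115], [97, 96, 98], [146, 132, 117]] [[0.4539 0.106  0.005 ]]
(300, 163) [[1
[... 1181 characters left out ...]
 0.4423  -0.3411   0.0691 440.6761 256.4507]
 [  0.5827   0.3381   0.0664 194.629  233.0484]
 [  0.5701   0.2023   0.079  242.8767 232.1233]
 [  0.5706   0.1002   0.0653 279.4839 227.8226]
 [  0.5382  -0.5195   0.0502 494.4154 215.8923]
 [  0.6689  -0.4998   0.0386 477.7714 173.6857]
 [  0.724   -0.0249   0.0693 316.7193 170.7544]
 [  0.7667  -0.4635   0.0351 460.     144.1667]
 [  0.9457  -0.6667   0.0485 508.9667  86.5   ]]
seat [[ 0.5138 -0.064   0.022 ]] col [[ 0.6205 -0.0563  0.14  ]] knob [[ 0.6094 -0.1693  0.2   ]] peg [[ 0.6012 -0.2193  0.156 ]]
[[ 0.0008 -0.9521 -0.3057  0.0785]
 [ 1.      0.0006  0.0007  0.0009]
 [-0.0005 -0.3057  0.9521 -0.1235]
 [ 0.      0.      0.      1.    ]]
```

```bash
python3 - <<'E'
from h import *
np.set_printoptions(precision=1,suppress=True)
for n,p in [("post",[.514,-.064,.08]),("disc",[.583,.338,.03]),("cap",[.455,.314,.05]),("d2",[.454,.107,.03]),("knob",[.51,-.064,.19]),("knobopen",[.609,-.169,.22])]:
    for y in range(-180,180,30):
        print(n,y,inverse_kinematics(p,[180,0,y]))
E
```

```text
post -180 [ 35.1  32.3 -38.9 113.9  29.   43.8  68.9]
post -150 [ 51.1  43.6 -62.3 113.5  48.7  54.4  83.4]
post -120 [ 51.1  43.6 -62.3 113.5  48.7  54.4 113.4]
post -90 [ -42.3   44.5   61.9  116.3  -51.5   52.2 -131.6]
post -60 [   9.9   26.9   -7.5  114.7    5.4   38.7 -151.1]
post -30 [  15.7   27.4  -14.6  114.5   10.5   39.3 -125.5]
post 0 [ 19.3  28.  -19.1 114.4  13.9  39.8 -98.4]
post 30 [ 22.8  28.6 -23.3 114.3  17.   40.4 -71.1]
post 60 [ 27.   29.6 -28.6 114.2  21.   41.3 -44.4]
post 90 [ 30.4  30.5 -32.8 114.   24.2  42.2 -17.1]
post 120 [ 33.1  31.5 -36.4 114.   27.   43.1  10.5]
post 150 [ 35.1  32.3 -39.  113.9  29.   43.8  38.9]
disc -180 [ -1.3  53.7 -48.1  91.   45.9  56.7  25.8]
disc -150 [  5.8  61.9 -62.5  90.8  59.3  65.6  48.8]
disc -120 [  5.8  61.9 -62.5  90.8  59.3  65.6  78.8]
disc -90 [  5.8  61.9 -62.5  90.8  59.3  65.6 108.8]
disc -60 [ -70.3   62.8   61.6   93.6  -61.3   63.2 -140.6]
disc -30 [ -53.4   47.5   30.5   93.1  -30.3   47.9 -130.3]
disc 0 [ -10.7   47.8  -32.4   91.4   31.1   50.1 -145. ]
disc 30 [ -11.4   47.5  -31.4   91.4   30.2   49.8 -
[... 2155 characters left out ...]
obopen -180 [ 41.2  31.5 -39.9  92.1  21.8  64.4  85.9]
knobopen -150 [ 54.   40.5 -62.2  91.7  37.4  71.1 104.8]
knobopen -120 [ 54.   40.5 -62.2  91.7  37.4  71.1 134.8]
knobopen -90 [ -28.1   40.5   62.    94.5  -38.    68.7 -137.1]
knobopen -60 [  16.8   26.4   -5.5   93.     2.8   60.8 -139.5]
knobopen -30 [  20.3   26.6  -10.2   92.8    5.2   61.  -111.4]
knobopen 0 [ 25.1  27.2 -16.7  92.7   8.6  61.4 -84. ]
knobopen 30 [ 28.2  27.7 -21.1  92.5  10.9  61.8 -55.8]
knobopen 60 [ 32.8  28.7 -27.5  92.4  14.4  62.5 -28.5]
knobopen 90 [ 37.2  30.  -33.9  92.2  18.2  63.4  -1.3]
knobopen 120 [ 41.6  31.7 -40.5  92.1  22.2  64.6  25.7]
knobopen 150 [ 39.6  30.8 -37.4  92.1  20.3  64.   57.1]
```

View pics/w0.png

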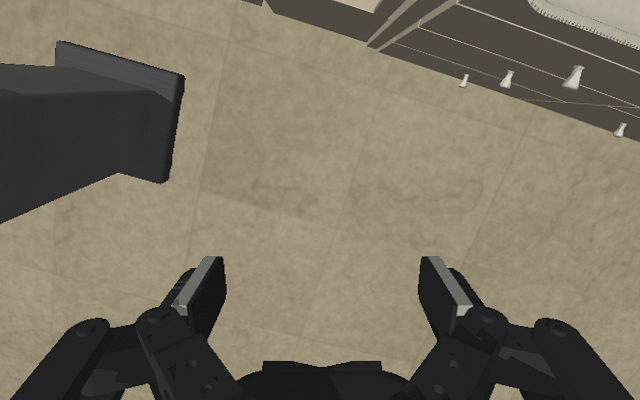

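```bash
python3 - <<'E'
from h import *
np.set_printoptions(precision=4,suppress=True)
movel([.177,-.599,.34])
move_to([.50,-.064,.30],[180,0,180])
w=cam("wrist");save(w,"wp");print(observe()["t"],observe()["position"])
move_to([.570,.2023,.20],[180,0,180])
w=cam("wrist");save(w,"ws");print(observe()["t"],blobs(w,.02,val=150,sat=60))
E
python3 -c "
import cv2,numpy as np
a=cv2.imread('pics/wp.png');b=cv2.imread('pics/ws.png')
cv2.imwrite('pics/both1.png',cv2.resize(np.hstack([a,b]),(800,250)))"
```

```text
3.2333 [ 0.5    -0.0648  0.2999]
4.4083 [[  0.5788   0.3304   0.067  458.9026 180.3744]
 [  0.5689   0.1034   0.0631 216.9635 171.3333]
 [  0.5698   0.2003   0.0776 321.3712 170.179 ]
 [  0.4702   0.2131   0.0645 335.0611  59.1354]
 [  0.4549   0.3082   0.0763 449.7619  40.8571]
 [  0.4588   0.1108   0.0626 213.9956  43.4044]]
```

View pics/wp.png

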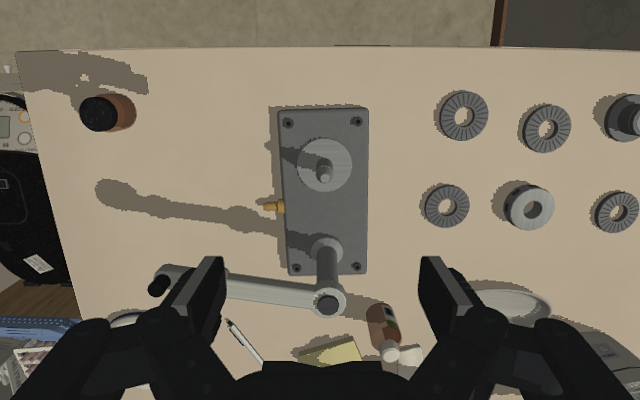

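View pics/ws.png

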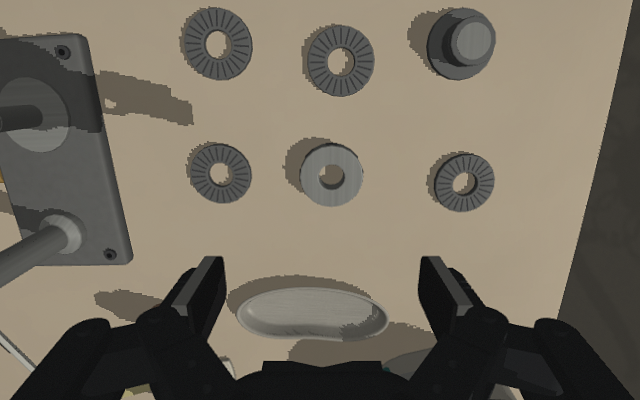

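Wrist view over the head: seat disc spans columns 297–352 and rows 138–192, so its centre is about (324.5,165); post tip is about (324,175). Second view: spacer at (331,174), discs and cap around it as in the top view. Shadows need a stricter saturation limit.

```bash
python3 - <<'E'
from h import *
np.set_printoptions(precision=4,suppress=True)
w=cam("wrist");print("z.02",blobs(w,.02,sat=25,val=190))
print("z.006",blobs(w,.008,sat=25,val=190))
w["img"]=cv2.imread("pics/wp.png")[:,:,::-1].copy()
m=np.array(w["mount"]);Rt=R.from_euler("xyz",[180,0,180],degrees=True).as_matrix()
w["o"]=np.array([.5,-.0648,.2999])+Rt@m[:3,3];w["R"]=Rt@m[:3,:3]
print("seat",p2w(w,[(324.5,165)],.022),"tip",p2w(w,[(324,175)],.078),"bolts",p2w(w,[(288,123),(361,122),(357,268),(294,269)],.019))
print(blobs(w,.02,sat=25,val=190))
g=w["img"][150:190,295:355].mean(2)
print(g[::3,::4].astype(int))
c=cv2.resize(w["img"][120:210,270:380,::-1],None,fx=6,fy=6,interpolation=cv2.INTER_CUBIC);cv2.imwrite("pics/post.png",c)
E
```

```text
z.02 [[  0.8362   0.265    0.035  376.68   388.35  ]
 [  0.8344   0.1534   0.0455 284.4276 390.1517]
 [  0.8219   0.1333   0.0401 264.4466 381.1748]
 [  0.8312   0.1967   0.0528 318.3629 386.0506]
 [  0.7985   0.5078   0.0626 581.6994 361.763 ]
 [  0.7931  -0.0789   0.0445  86.1616 358.3535]
 [  0.7796   0.0513   0.045  192.0348 350.687 ]
 [  0.7875  -0.1629   0.0645  16.3617 351.6064]
 [  0.7652  -0.0849   0.0648  79.1014 339.6329]
 [  0.7569   0.4645   0.0418 559.     330.5155]
 [  0.7466   0.0306   0.0368 169.7073 328.061 ]
 [  0.7495   0.3797   0.0609 480.9767 327.9805]
 [  0.7354   0.0178   0.0402 156.4348 319.5652]
 [  0.5794   0.3344   0.0581 464.0361 181.6988]
 [  0.5705   0.1049   0.0578 220.7665 173.1317]
 [  0.5719   0.2085   0.0609 331.1011 174.0955]
 [  0.4725   0.2158   0.057  340.7358  60.3368]
 [  0.4585   0.3169   0.0587 460.5459  43.4031]
 [  0.4586   0.1127   0.0575 217.9796  43.4184]]
z.006 [[  0.8498   0.2676   0.0364 376.68   388.35  ]
 [  0.848    0.1516   0.0473 284.4276 390.1517]
 [  0.8396   0.2359   0.0364 351.1188 383.3663]
 [  0.835    0.1307   0.0417 264
[... 1532 characters left out ...]
5  96]
 [ 59  78  78  78  78  77  64  56  56 124 122 122 122 122 103]
 [ 58  78  78  78  78  78  55  58  60  90 125 124 124 124 121]
 [ 58  75  75  76  76  77  55  67  66  75 119 119 120 121 128]
 [ 78 124 100 102  77  79  66  64  76  90 126 126 125 125 118]
 [ 92 122 121 121 123  92  64  66  86 103 122 122 122 121 102]
 [ 92 116 120 120 121 102  62 107 106 106 125 125 126 126  94]
 [ 90  73 122 123 123 127  57 125 128 110 124 124 125 126  96]
 [ 91  92 123 124 124 125  61 128 130 121 125 124 124  99  94]
 [ 92  93  74 123 124 124 124 110 126 125 126 126 124  95  96]
 [ 91  93  91  88 125 125 125 127 126 127 127 130  95  95  96]
 [ 91  92  92  94  93 123 125 124 125 125 118  93  94  95  95]]
```

View pics/post.png

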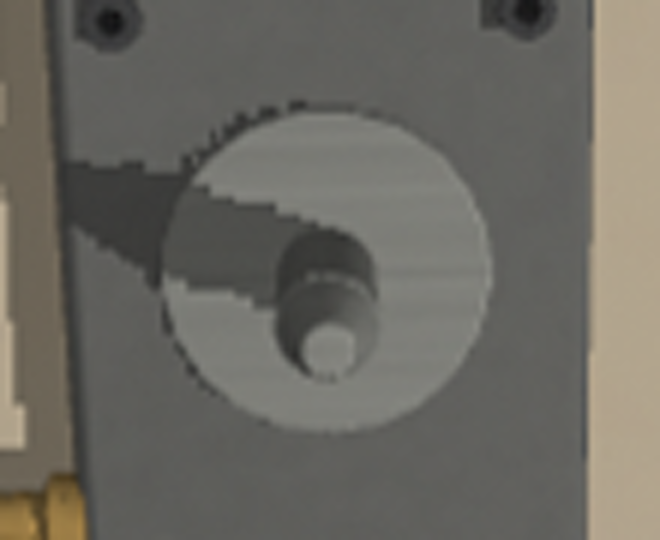

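Post tip is at (324.8,178) and the seat centre at (324.5,165); both give the axis at about (0.514, −0.063). Picking the spacer.

```bash
cat >> h.py <<'E'
POST=np.array([.514,-.063]); DOWN=[180,0,180]
def look(xy,z,lo=.05,hi=.072):
    move_to([xy[0],xy[1],.20],DOWN)
    b=blobs(cam("wrist"),z,lo,hi,sat=25,val=190)
    b=b[np.argsort(np.hypot(b[:,0]-xy[0],b[:,1]-xy[1]))]
    print("look",b[:2].round(4).tolist()); return b[0,:2]
def pick(xy,zg,open_=.078):
    command_gripper(open_)
    movel([xy[0],xy[1],zg+.05],feed=.25)
    hit=movel([xy[0],xy[1],zg],feed=.06,f_stop=6)
    z0=observe()["position"][2]
    command_gripper(.02); s=observe()
    print("grip hit",hit,"z",z0.round(4),s["position"].round(4),"w",round(s["gripper_width"],4),"F",s["grasp_force"])
    movel([xy[0],xy[1],.17],feed=.2)
    print("lift w",observe()["gripper_width"],observe()["grasp_force"]); return z0
def place(zg,h,off=(0,0),open_=.078):
    p=POST+off
    move_to([*p,.17],DOWN); s=observe(); print("above w",s["gripper_width"],s["grasp_force"])
    if s["gripper_width"]<.03: print("LOST"); return False
    movel([*p,zg+h+.012],feed=.12,f_stop=15)
    hit=movel([*p,zg+h-.001],feed=.04,f_stop=8); s=observe()
    print("down hit",hit,s["position"].round(4),"want z",zg+h,s["wrist_force"].round(1))
    command_gripper(open_); movel([*p,.2],feed=.25); print("t",observe()["t"])
    return True
E
python3 - <<'E'
from h import *
xy=look([.572,.2085],.02)
z=pick(xy,.027)
place(z,.022)
save(cam("wrist"),"p1")
E
```

```text
look [[0.572, 0.2088, 0.061, 322.5251, 172.7039], [0.4726, 0.2161, 0.0568, 331.7824, 58.7098]]
grip hit False z 0.0273 [0.5723 0.2088 0.0278] w 0.0563 F 62.14325855020434
lift w 0.055791270903765906 63.76263935118914
above w 0.056469439462673195 63.76641928218305
down hit True [ 0.5143 -0.0633  0.0498] want z 0.04931609057592454 [-2.2  0.1 12.1]
t 11.4167
```

View pics/p1.png

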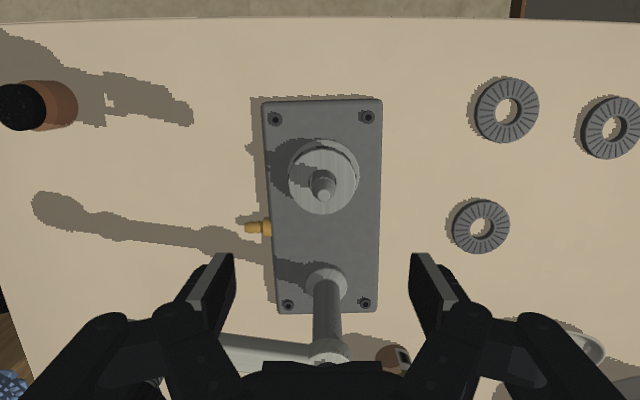

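The spacer sits flat on the seat, threaded at (323,180). Now the first disc, feeling for the desk to learn the tip height.

```bash
python3 - <<'E'
from h import *
xy=look([.5736,.1012],.006)
command_gripper(.072)
movel([*xy,.06],feed=.25); movel([*xy,.03],feed=.1)
print(movel([*xy,.008],feed=.03,f_stop=5),observe()["position"],observe()["gripper_width"])
z=observe()["position"][2]+.003
movel([*xy,z],feed=.03)
command_gripper(.02);s=observe();print("w",s["gripper_width"],s["grasp_force"],s["wrist_force"],s["position"])
movel([*xy,z+.05],feed=.15)
save(cam("wrist"),"d1");print(observe()["gripper_width"],z)
E
```

```text
look [[0.5743, 0.1006, 0.0597, 321.2235, 171.2824], [0.4567, 0.1083, 0.0593, 330.7839, 39.7487]]
True [0.57418806 0.10051372 0.0107073 ] 0.07213925418015313
w 0.0571350561415536 69.37102986092214 [-2.22697903 -1.5767963  19.22444471] [0.57524166 0.1009116  0.01477367]
0.056990667333343625 0.013707303654581122
```

View pics/d1.png

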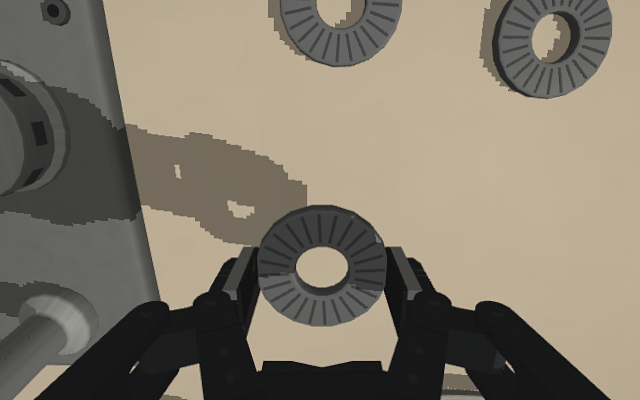

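The disc is held level between the pads at (322,266). Placing it, then repeating with grip height 0.0165 for the others.

```bash
python3 - <<'E'
from h import *
movel([.575,.101,.17],feed=.2)
place(.0148,.042)
h=.050
for c in ([.4573,.1092],):
    xy=look(c,.006); z=pick(xy,.0165,.072); place(z,h); h+=.008
save(cam("wrist"),"p2")
E
```

```text
above w 0.056522701004866255 63.75626318156719
down hit True [ 0.5143 -0.0633  0.0566] want z 0.0568 [-4.1 -1.5 12.7]
t 19.1833
look [[0.4566, 0.1085, 0.0595, 321.9588, 169.3], [0.4711, 0.2162, 0.0607, 431.0964, 183.9096]]
grip hit False z 0.0167 [0.4569 0.1086 0.0176] w 0.0562 F 57.293172609061
lift w 0.05620417657804594 63.55120215564966
above w 0.056107798082895156 63.55714738368988
down hit True [ 0.514  -0.0633  0.067 ] want z 0.06671215034587714 [ 0.4 -0.2 -0.5]
t 26.1583
```

View pics/p2.png

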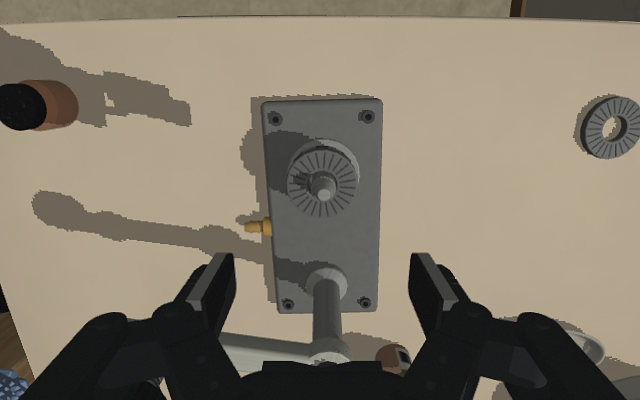

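Two discs are now stacked on the post at (323,182) and no stray disc is in view. Next are the remaining two.

```bash
python3 - <<'E'
from h import *
h=.058
for c in ([.4715,.2162],[.5828,.3395]):
    xy=look(c,.006)
    if np.hypot(*(xy-c))>.02: print("moved?")
    z=pick(xy,.0165,.072)
    if not place(z,h): break
    h+=.008
    b=blobs(cam("wrist"),h,.05,.08,sat=25,val=190);print(b[np.hypot(*(b[:,:2]-POST).T)<.05])
save(cam("wrist"),"p3")
E
```

```text
look [[0.4714, 0.2167, 0.0596, 324.3195, 169.0888], [0.4564, 0.3225, 0.0614, 434.4651, 153.9012]]
grip hit False z 0.0167 [0.4717 0.2168 0.0177] w 0.0565 F 58.045344818383455
lift w 0.056276722139609395 63.56950527057052
above w 0.056520414774203456 63.57056748121977
down hit True [ 0.5145 -0.0633  0.076 ] want z 0.07474709217241199 [-4.  -1.5 14.7]
t 33.7583Traceback (most recent call last):
  File "<stdin>", line 9, in <module>
IndexError: too many indices for array: array is 1-dimensional, but 2 were indexed
```

```bash
python3 - <<'E'
from h import *
c=[.5828,.3395]
xy=look(c,.006)
z=pick(xy,.0165,.072)
place(z,.066)
save(cam("wrist"),"p3")
E
```

```text
look [[0.5537, 0.3532, 0.0593, 338.7371, 138.7257], [0.4566, 0.3224, 0.0596, 304.6667, 28.2388]]
grip hit False z 0.0168 [0.554  0.3534 0.0178] w 0.056 F 60.40841359645128
lift w 0.056125449246404356 63.50680757313967
above w 0.05585174211380716 63.50462179630995
down hit True [ 0.5144 -0.0632  0.0839] want z 0.08282157186400368 [-1.9 -1.6 11. ]
t 42.125
```

View pics/p3.png

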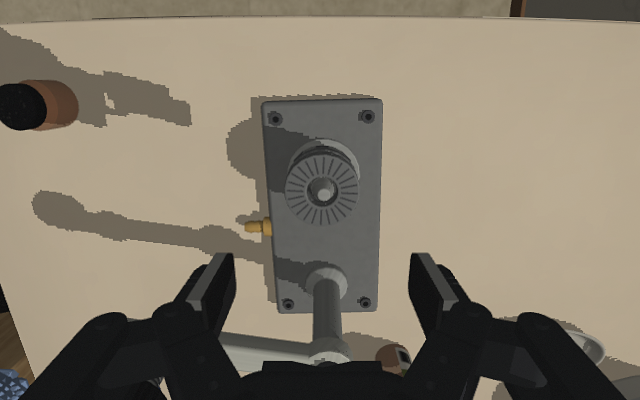

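All four discs are on the post at (322,191); the last one had been knocked about 3 cm and was found again. The cap has up to 5 mm of play, so I'll re-measure the tip (324,194) before placing it.

```bash
python3 - <<'E'
from h import *
def tip(d,h):
    g=d["img"]; e=w2p(d,[[*POST,h]])[0]; return e
d=cam("wrist"); u,v=w2p(d,[[*POST,.081]])[0]; print("pred tip",u,v)
c=d["img"][int(v)-12:int(v)+13,int(u)-12:int(u)+13].mean(2)
x0,y0=int(u)-12,int(v)-12
m=(c>np.percentile(c,85)).astype(np.uint8)
n,l,st,ce=cv2.connectedComponentsWithStats(m)
for i in range(1,n):
    if st[i,4]>15: print(st[i],ce[i]+[x0,y0],p2w(d,[ce[i]+[x0,y0]],.081))
print(c[::2,::2].astype(int))
t=cam("top"); tu=w2p(t,[[*POST,.081]])[0]; print("top pred",tu)
a=t["img"][int(tu[1])-10:int(tu[1])+10,int(tu[0])-10:int(tu[0])+10]
cv2.imwrite("pics/tt.png",np.hstack([cv2.resize(x[:,:,::-1],(390,390),interpolation=cv2.INTER_NEAREST) for x in (a,d["img"][int(v)-40:int(v)+40,int(u)-40:int(u)+40])]))
print(tu.astype(int)-10,int(u)-40,int(v)-40)
xy=look([.4566,.3224],.006)
save(cam("wrist"),"c0")
E
```

```text
pred tip 323.12314680810016 194.8206092556596
[ 7  8 12 11 94] [323.85106383 195.24468085] [[ 0.51433767 -0.06244799  0.081     ]]
[[ 73  67  63  65  67  67  69  75  81  91  61  59  89]
 [ 62  64  65  67  69  68  72  77  87  96  86  66  60]
 [ 68  62  64  63  66  68  71  78  90  93 101  71  63]
 [ 71  58  63  65  67  67  74  81  93 100 106 110  63]
 [ 62  59  62  64  75 111 127 126 113 105 109 115  67]
 [ 58  60  62  66 121 132 132 133 136 120 113 102  52]
 [ 43  58  61  81 129 128 130 130 131 140 118  71  44]
 [ 55  46  56  88 128 128 128 130 130 139 115  52  41]
 [ 59  55  77  57 128 130 131 132 134 122  58  44  39]
 [ 76  59  50  54  83 125 131 138 115  40  47  44  70]
 [ 61  54  50  46  43  40  48  40  44  51  42  51  88]
 [ 94  65  48  49  50  52  49  53  43  42  64  89  92]
 [ 94  96  85  70  49  45  45  44  67  80  91  93  70]]
top pred [341.20315949 237.78935488]
[331 227] 283 154
look [[0.4565, 0.3224, 0.0596, 323.9286, 168.7857]]
```

View pics/tt.png

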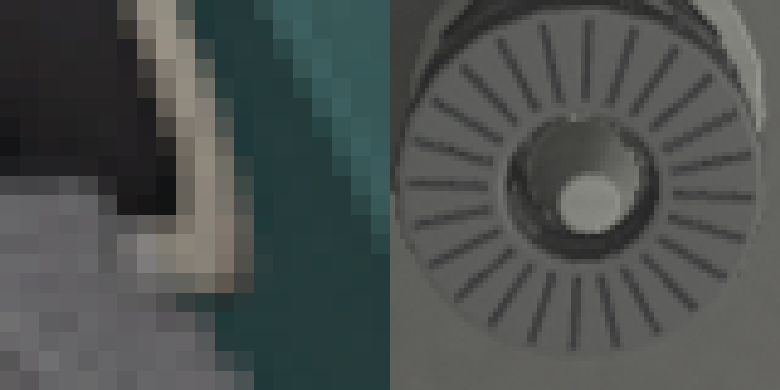

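The tip measures (0.5143, −0.0625), within 1 mm of what I used. Placing the cap.

```bash
python3 - <<'E'
from h import *
z=pick(np.array([.4565,.3224]),.030,.06)
place(z,.074,off=(.0001,.0003),open_=.06)
d=cam("wrist");save(d,"p4")
print("pred stem top",w2p(d,[[*POST,.106]]),w2p(d,[[POST[0],POST[1]+.019,.106],[POST[0],POST[1]-.019,.106]]))
cv2.imwrite("pics/p4c.png",cv2.resize(d["img"][130:270,250:400,::-1],None,fx=4,fy=4))
E
```

```text
grip hit False z 0.0303 [0.4567 0.3225 0.0306] w 0.0356 F 58.98906659334898
lift w 0.035534647626875825 59.83711573295295
above w 0.03552042968719477 59.84516470693052
down hit True [ 0.5146 -0.0629  0.1045] want z 0.10426254900376915 [-4.6 -0.7 12.5]
t 50.2583
pred stem top [[323.07434136 204.86015937]] [[350.67487044 204.86851404]
 [295.4758785  204.84592098]]
```

View pics/p4c.png

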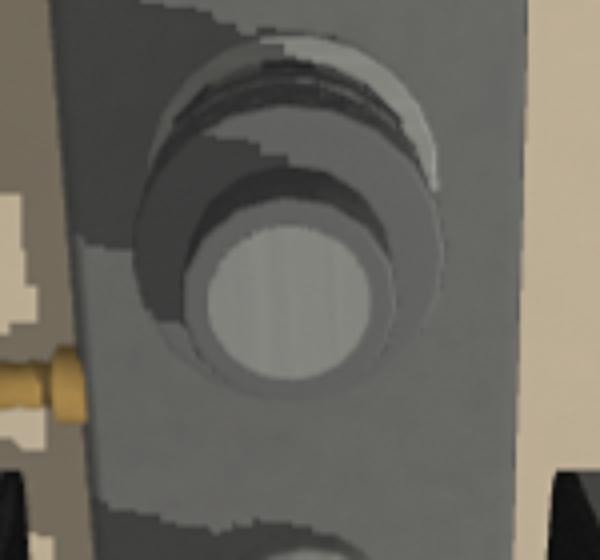

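The cap sits centred: stem top at (322,206) against the predicted (323,205). Next I swing the clamp arm by straddling its peg, first checking the peg's place by a dark-pixel centroid.

```bash
cat >> h.py <<'E'
COL=np.array([.629,-.0617])
def arc(phi,r=.165): a=np.radians(phi); return COL+r*np.array([np.cos(a),np.sin(a)])
def dark(d,P,rad):
    u,v=w2p(d,[P])[0]; m=(d["img"].max(2)<50).astype(np.uint8)
    n,l,st,ce=cv2.connectedComponentsWithStats(m)
    for i in range(1,n):
        if st[i,4]>60 and np.hypot(*(ce[i]-[u,v]))<rad: print("dark",st[i].tolist(),ce[i].round(1),p2w(d,[ce[i]],P[2])[0].round(4))
    print("pred",u,v)
E
python3 - <<'E'
from h import *
movel([.514,-.063,.27])
p=arc(260); move_to([*p,.27],[180,0,80])
command_gripper(.06)
d=cam("wrist");save(d,"peg")
dark(d,[*p,.15],80); print("knob"); dark(d,[*arc(260,.115),.2],80)
E
```

```text
dark [290, 97, 70, 72, 2219] [324.3 130.5] [ 0.6109 -0.1779  0.15  ]
dark [315, 178, 20, 24, 392] [324.4 189.9] [ 0.6034 -0.2218  0.15  ]
pred 321.0270251901942 193.45463352112736
knob
dark [290, 97, 70, 72, 2219] [324.3 130.5] [ 0.6115 -0.1716  0.2   ]
dark [315, 178, 20, 24, 392] [324.4 189.9] [ 0.6056 -0.2065  0.2   ]
pred 321.06757536664605 137.05720681926155
```

```bash
python3 - <<'E'
from h import *
np.set_printoptions(precision=3,suppress=True)
p=arc(261,.164)
movel([*p,.20],[180,0,81],feed=.15)
hit=movel([*p,.157],feed=.05,f_stop=5); print("hit",hit,observe()["position"])
command_gripper(.024); print(observe()["gripper_width"],observe()["grasp_force"])
f0=observe()["wrist_force"]
for phi in list(np.arange(252,180,-8))+[180.6,179]:
    h=movel([*arc(phi,.164),.157],[180,0,phi-180],feed=.1,f_stop=12)
    s=observe(); print(phi,h,s["position"],s["wrist_force"]-f0)
    if h: break
s=observe();v=s["position"][:2]-COL;print("angle",np.degrees(np.arctan2(v[1],v[0]))%360,s["t"])
E
```

```text
hit False [ 0.604 -0.224  0.157]
0.024022411620711302 0.0
252 False [ 0.579 -0.218  0.157] [0.266 0.368 0.475]
244 False [ 0.558 -0.209  0.157] [-1.033  0.301  0.945]
236 False [ 0.538 -0.198  0.157] [-0.164 -0.105  0.116]
228 False [ 0.52  -0.184  0.157] [-0.765  0.34   1.003]
220 False [ 0.504 -0.168  0.157] [-0.376  0.44   0.769]
212 False [ 0.491 -0.149  0.157] [-0.164  0.05  -0.32 ]
204 False [ 0.48  -0.129  0.157] [ 0.286 -0.276 -0.365]
196 False [ 0.472 -0.108  0.157] [-0.359 -0.441  1.066]
188 False [ 0.467 -0.085  0.157] [-0.502 -0.49   1.185]
180.6 False [ 0.465 -0.064  0.157] [-0.612  1.113  1.39 ]
179 False [ 0.465 -0.059  0.157] [ 0.572 -0.395  0.773]
angle 179.22419824518926 58.55
```

No stop felt yet (jaws have slack round the peg); push on gently until the force rises.

```bash
python3 - <<'E'
from h import *
np.set_printoptions(precision=3,suppress=True)
h=movel([*arc(172,.164),.157],feed=.03,f_stop=6)
s=observe();v=s["position"][:2]-COL;print(h,s["position"],s["wrist_force"],"angle",np.degrees(np.arctan2(v[1],v[0]))%360)
wait(.2); print(observe()["wrist_force"])
q=s["position"][:2]-[0,.004]
movel([*q,.157],feed=.05); command_gripper(.06); movel([*q,.27],feed=.2)
move_to([.49,-.063,.30],[180,0,180])
d=cam("wrist");save(d,"k0")
dark(d,[*POST,.204],60); dark(d,[*arc(180.6),.156],60)
E
```

```text
True [ 0.465 -0.059  0.157] [ 0.59  -2.208  1.458] angle 179.1432326801793
[ 1.01  -4.935  2.488]
dark [295, 199, 56, 61, 1712] [322.6 226.6] [ 0.507 -0.063  0.204]
pred 322.84290733396074 236.05366239090168
dark [312, 142, 19, 21, 304] [321.  152.3] [ 0.463 -0.064  0.156]
pred 322.21111031876046 153.94612644908807
```

View pics/k0.png

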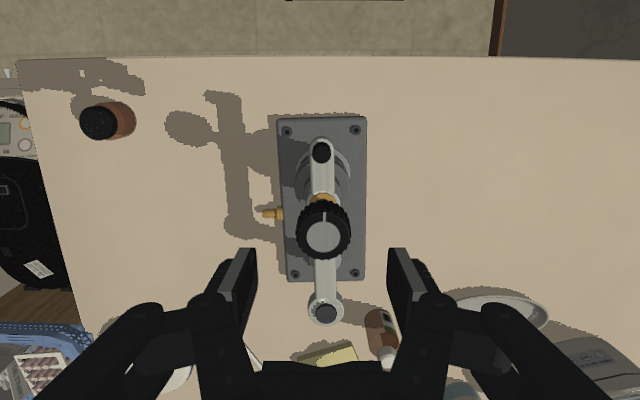

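Arm is closed over the stack: knob top at (323,237), exactly as predicted, with its mark at (323,216) and the peg at (321,152). Next step: grip the knob and turn it clockwise about 157°, following it down and watching the torque.

```bash
cat > turn.py <<'E'
from h import *
def turn(y0,total,z0,n):
    s0=observe(); f0,t0=s0["wrist_force"],s0["wrist_torque"]
    for i in range(1,n+1):
        a=total*i/n; z=z0-np.radians(a)*.02/(2*np.pi)
        movel([*POST,z],[180,0,y0-a],feed=.0014)
        s=observe(); y=s["ee_rot"][2]
        print(round(a,1),"yaw",round(y,1),"z",s["position"][2].round(4),"dF",(s["wrist_force"]-f0).round(1),"dT",(s["wrist_torque"]-t0).round(3),"w",round(s["gripper_width"],4),"t",round(s["t"],1),"j7",round(s["joint_positions"][6]))
        if np.abs(s["wrist_force"]-f0).max()>30: print("STOP");break
E
python3 - <<'E'
from turn import *
command_gripper(.06)
move_to([*POST,.25],[180,0,180])
hit=movel([*POST,.191],feed=.08,f_stop=6);print(hit,observe()["position"])
command_gripper(.02);s=observe();print(s["gripper_width"],s["wrist_force"],s["joint_positions"])
turn(180,60,.191,4)
E
```

```text
False [ 0.51424798 -0.06287715  0.19132259]
0.037432434333169964 [-0.78897665 -0.17914053  6.49180476] [ 48.43884495  26.53356393 -55.88523193 109.56476584  26.02745722
  57.56333302  70.90882183]
15.0 yaw 165.0 z 0.1908 dF [-0.2  0.4  0.2] dT [-0.116  0.124 -0.111] w 0.0372 t 65.2 j7 58
30.0 yaw 150.0 z 0.1899 dF [-0.7 -0.6 -0.2] dT [-0.123  0.29  -0.179] w 0.0375 t 65.7 j7 44
45.0 yaw 135.0 z 0.1891 dF [-2.   0.1  1.5] dT [-0.18   0.499 -0.237] w 0.0376 t 66.1 j7 31
60.0 yaw 120.0 z 0.1882 dF [-2.8 -0.1  2.8] dT [-0.112  0.698 -0.192] w 0.0378 t 66.5 j7 18
```

```bash
python3 - <<'E'
from turn import *
z=.191-np.radians(60)*.02/(2*np.pi)
turn(120,97,z,7)
E
```

```text
13.9 yaw 106.2 z 0.1875 dF [-0.7  1.2 -0.6] dT [ 0.024  0.184 -0.043] w 0.0377 t 66.9 j7 5
27.7 yaw 92.3 z 0.1867 dF [-1.4  0.7  0.5] dT [ 0.251  0.341 -0.003] w 0.0376 t 67.3 j7 -8
41.6 yaw 78.5 z 0.186 dF [-0.9  1.4  1.3] dT [0.373 0.453 0.052] w 0.0373 t 67.7 j7 -20
55.4 yaw 64.6 z 0.1852 dF [-2.6  0.9  2.6] dT [0.605 0.516 0.068] w 0.0375 t 68.2 j7 -33
69.3 yaw 50.8 z 0.1845 dF [-0.1  2.3  2.3] dT [0.756 0.431 0.03 ] w 0.0376 t 68.6 j7 -46
83.1 yaw 36.9 z 0.1838 dF [-1.2  2.4  2.7] dT [ 0.937  0.261 -0.015] w 0.0374 t 69.0 j7 -59
97.0 yaw 23.1 z 0.183 dF [-0.2  2.9  3.1] dT [0.943 0.04  0.049] w 0.0376 t 69.4 j7 -72
```

```bash
python3 - <<'E'
from h import *
command_gripper(.06); movel([*POST,.26],feed=.15)
move_to([.49,-.063,.30],[180,0,180])
d=cam("wrist");save(d,"k1")
dark(d,[*POST,.195],60);dark(d,[*arc(180.6),.156],60)
k0=cv2.imread("pics/k0.png")[120:320,240:400]
side=cam("side")["img"][:,:,::-1]; u,v=w2p(cam("side"),[[*POST,.12]])[0].astype(int)
top=get_image("top")["img"][:,:,::-1]
a=[k0,d["img"][120:320,240:400,::-1]]
cv2.imwrite("pics/k1c.png",np.hstack([cv2.resize(x,(400,500),interpolation=cv2.INTER_CUBIC) for x in a]))
E
```

```text
dark [296, 197, 53, 57, 1583] [321.7 221.8] [ 0.5068 -0.0638  0.195 ]
pred 322.83733906397265 230.837215789301
dark [311, 142, 19, 21, 304] [320.  152.3] [ 0.4627 -0.0652  0.156 ]
pred 322.23130183544964 153.91276917578338
```

View pics/k1c.png

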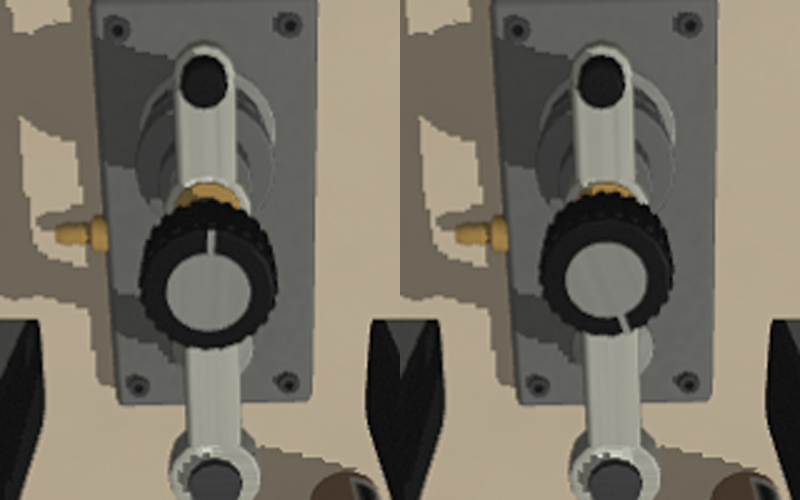

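The mark turned from straight up to 155° clockwise, so the knob followed the full turn. That puts the foot about 3.7–5 mm in, and the arm is still closed (peg unmoved).

```bash
python3 - <<'E'
from rig import *
print(observe()["t"],finish_job())
E
```

```text
the job is handed in; nothing more can be done
72.9833 None
```

The job is handed in at about 73 s: the spacer, four discs and cap are on the post, the clamp arm is closed and the thumbscrew is turned about 157° clockwise. I worked the foot's 3.7–5 mm push-in out from that turn and the stack height, because the torque readings didn't clearly show the resistance rising; no verdict was returned.

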